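Check the stroke of a bench hand lever

ROBOT

A 6-joint arm with a two-finger parallel gripper is mounted at the origin on the work surface. World frame = base frame: x ahead of the robot, y to its left, z up, the work surface at z = 0. Lengths are in m, angles in degrees, forces in N, time in s.
With the tool pointing down it reaches from about 0.4 to 0.825 m from the base axis. Payload 7 kg.
Tool frame: the origin (TCP) lies on the centre line of the jaws, within the pads' length; the fingertips stand 22 mm ahead of it and the grasp point (between the pads) lies 3 mm ahead of it; z points along the fingers, y is the line along which they close (so a half turn about z gives the same grasp; the last joint's range is limited). The gripper opens to 88 mm and grips with 3 to 60 N. Pads are 19 mm wide; open, the fingers measure 130 mm over their backs; the gripper's body (78 mm by 193 mm) begins 47 mm behind the grasp point.
Start: joints at [91.564, 20.546, 0.682, 0, -70.136, -16.507], TCP at [0.174, 0.652, 0.249] pointing down, gripper open.
Joint ranges: [-176.03, 176.03], [-82.01, 121.73], [-58.28, 71.71], [-173.87, 95.51], [-174.79, -0.11], [-173.66, 173.66]. Speed limits (degrees/s): [136.94, 136.94, 172.46, 180, 180, 180].

INTERFACE

Orientations are given as [roll, pitch, yaw] about the fixed x, y, z axes, in that order (R = Rz(yaw) Ry(pitch) Rx(roll)).
In Python, from plant import get_state, cams, r gives the robot as it stands.
- The arm moves only by the tool apply_moves, never from a script. Its argument "targets" is a list of rows, each an object with "dp": the shift along the world's x, y, z in m, a list of three; "yaw": the turn about the world's z in degrees. In form: [{"dp": [x, y, z], "yaw": yaw}, ...]. A call has 1 to 20 rows; each row is the pose to reach, as a shift and turn from the pose commanded when the call began; what a row does not reach only later rows make up. A row lasts 1/12 s, in which the tool goes at most 41.7 mm and 7.16 degrees, less where a joint would pass 70% of its speed; a pose out of reach is approached as far as the arm can. A call with a gripper value outside its range is refused whole. "grip" is the gripper command: -1 is fully open, 1 is shut, values between are in proportion, set as the call begins (left out, the last holds). The fingers move at their own pace and stop on an object; "squeeze" is the grip in N (left out, the last holds). Time passes only in rows, so rows that repeat a pose let the fingers close. It gives the time, the measured TCP pose, the force, the opening and the grip force at its end, in the units of the state.
- get_state(): the state, without advancing time (a new reading comes with each control period).
- cams.capture(name): name is "scene" or "top"; returns a dict with "image" (400x640x3 uint8, red, green, blue), "range_z" (400x640 float32, m along the optical axis (not along the pixel's ray), 0 where there is no reading), "fx", "fy", "cx", "cy" (pixels), "R" (3x3) and "t" (3): a world point X has camera coordinates R X + t. Camera axes: x right, y down, z forward; pixel columns grow to the right and rows downward; lengths in m; the calibration is good to about 2 mm. A picture is of the moment at which its call begins.
- r.close_job(): hands the job in; it is judged then, once.
The state is a dict: "time_s": time; "joints": joint angles; "qd": joint speeds; "joint_torque": joint torques, N m; "tcp_pos": TCP position; "eef_rot": TCP orientation; "contact_force": force on the tool from outside, world axes, zero at the start; "moment": the same for the moment, N m; "gripper_width": finger opening in m; "gripper_force": force on a finger pad.
Only numpy, scipy, OpenCV 4.12 (cv2) and the standard library are available. Lean on these libraries where they do the work, as an engineer would, in place of code of your own. Each camera call takes 0.05 s, during which the arm holds its last target. There are 200 camera calls.

TASK

Two hand controls stand on the jeweller's bench; check the one with the long lever. Using only the outside of your closed fingers against the lever's outer side, press it in towards its grip bar until it comes up against its stop, let it swing right back out, then press it in to the stop a second time and finish while still holding it there with a light, steady push, so that the gap left to the bar can be seen. Do not grip, pull or force the lever (well under 40 N), do not touch its bar, and leave the short lever and the things lying about alone.

Things in the scene. Friction and masses are not known exactly. Their poses are not given: they have to be found in the camera images.
- longctl: The control with the LONG lever: bench hand control, fixed: steel base plate 120 (x) by 180 (y) by 12 mm, pillar at its +y end up to 122 mm, from which a level grip bar sticks out along -y. Origin on the bench under the plate's middle, z up. The lever hinges on the pillar about a vertical axis at x -12, y +70 mm and lies on the bar's -x side. Free space below lever and bar down to the plate. Bar: 24 mm thick, axis at x +30 mm, 105 mm high, to y -90.
- longctl_lever_pad (a point): Pressing point on the long lever (aluminium blade, 150 mm hinge to tip, 8 thick, 22 high, 94 to 116 mm above the bench): on its outer face at mid height, 30 mm from the tip; moves with the lever. Axes are the lever's: x through the blade towards the bar (the way to press), -y to the tip, z up. Hinge axis at x +5, y +120 mm from this point.
- longctl_lever (a joint): Angle of the long lever: 0 = fully out, 0.36 rad = fully in at its stop, over 20 mm short of the bar. Grows towards the bar, counter-clockwise from above. A spring returns it to 0 when let go. Pressing at the pressing point takes about 2 N at the start and 5 N at the stop; beyond that the force rises steeply.
- shortctl: The control with the SHORT lever: bench hand control, fixed: steel base plate 120 (x) by 180 (y) by 12 mm, pillar at its +y end up to 122 mm, from which a level grip bar sticks out along -y. Origin on the bench under the plate's middle, z up. The lever hinges on the pillar about a vertical axis at x -12, y +70 mm and lies on the bar's -x side. Free space below lever and bar down to the plate.
- shortctl_lever (a joint): Angle of the short lever (85 mm from hinge to tip, otherwise like the long one): leave it alone at 0. 
- tray: Clear plastic sorting tray, 60 by 140 by 28 mm high with compartments, loose; origin under its middle. Leave alone.
- dish: Small clear lidded dish, 46 mm across and 20 mm high, loose, with a copper-coloured disc on its lid; origin under its middle. Leave alone.
- tweezers: Dark steel tweezers, 126 mm long along their x, lying flat, 8 mm high, loose; origin near the middle. Leave alone.
- pencil: Orange pencil, 178 mm long along its x, 8 mm high, loose; origin near the middle. Leave alone.
Not all that is in view belongs to the job. Leave any orange or white look-alike of the shortctl alone.

How it is judged:
By the outcome, as a careful person would: the job done as asked, in the order asked, and still so for the second after the job is handed in, while the arm keeps its last pose, push and grip.
It also fails if it takes over 42 s, if anything falls off the work surface, if the arm or the gripper's body presses on something with over 40 N, if the wrist force passes 120 N, or if a joint passes its speed limit or range.

## Working session

There is one attempt and no reset: what is moved stays moved. The work goes in short steps, Python scripts to look and compute and a tool call to move; the robot and the scene stay as the last step left them, time stands still between calls to the robot, and variables do not carry over. Pictures are saved under pics/ and viewed, at most 10 in all, crops included, and the job is handed in when it is done.

Besides the shell and the picture viewer there is one more tool, called after "Request:" as a command line: name --argument value ..., lists and objects as JSON in quotes. apply_moves: Moves the arm, as the interface text tells. Its arguments: {"type":"object","properties":{"targets":{"type":"array","items":{"type":"object","properties":{"dp":{"type":"array","items":{"type":"number"}},"yaw":{"type":"number"}}}},"grip":{"type":"number"},"squeeze":{"type":"number"}},"required":["targets"]}

```bash
mkdir -p pics; cat > h.py <<'E'
import numpy as np, cv2
from plant import get_state, cams, r
def cap(n,f):
    c=cams.capture(n); cv2.imwrite('pics/'+f,c['image'][:,:,::-1]); np.savez('pics/'+f[:-4],**{k:np.array(v) for k,v in c.items()}); return c
def cloud(c):
    z=c['range_z']; v,u=np.indices(z.shape)
    P=np.stack([(u-c['cx'])/c['fx']*z,(v-c['cy'])/c['fy']*z,z],-1)
    W=(P-c['t'])@c['R']; W[z==0]=np.nan; return W
E
python3 - <<'E'
from h import *
print(get_state())
cap('scene','s1.png');cap('top','t1.png')
E
```

```text
{'time_s': 0.0, 'joints': array([ 9.15665664e+01,  2.05915735e+01,  6.36124948e-01, -1.95920960e-02,
       -7.01354437e+01, -1.65056229e+01]), 'qd': array([-0.04487008,  0.05337355,  0.05253054, -0.0430897 ,  0.08093238,
       -0.0110249 ]), 'joint_torque': array([-1.19388413e-03, -5.82722390e+01,  2.93061054e+01,  6.99684530e+00,
        7.01167941e-03, -1.68958773e-04]), 'tcp_pos': array([0.17393243, 0.65176121, 0.24764061]), 'eef_rot': array([ 1.79907620e+02, -8.16677959e-03, -1.49457220e+01]), 'contact_force': array([ 0.58940564,  0.43429787, -0.04082027]), 'moment': array([-0.0165222 ,  0.01094792, -0.03613529]), 'gripper_force': 0.0, 'gripper_width': 0.08751896517249619}
```

View pics/t1.png

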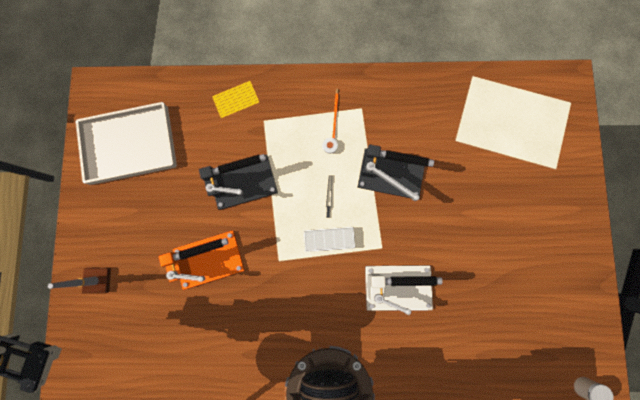

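View pics/s1.png

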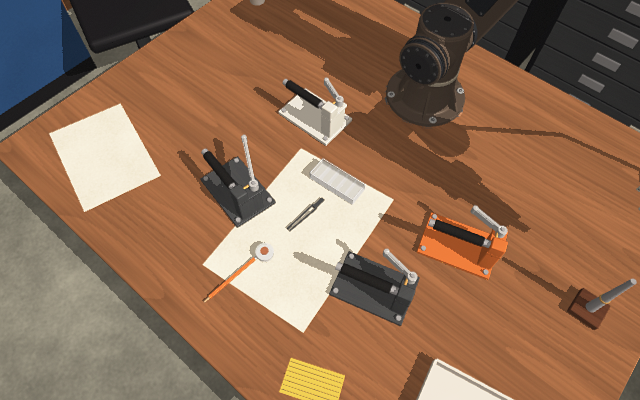

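The top view shows the long-lever control at about (392,172). Its hinge is at (371,167), the lever tip at (416,197), and the bar runs from (378,153) to (432,162). The short one is at (240,180), and there are orange and white look-alikes. The arm is out at the left.

```bash
python3 - <<'E'
from h import *
c=np.load('pics/t1.npz'); W=cloud(c); im=c['image'].astype(int)
s=W[140:215,350:445].reshape(-1,3); col=im[140:215,350:445].reshape(-1,3)
ok=(s[:,2]>.085)&(s[:,2]<.14); 
br=col.mean(1)
for nm,m in (('lever',ok&(br>110)),('dark',ok&(br<70))):
    p=s[m]; print(nm,len(p)); (cx,cy),(w,h),a=cv2.minAreaRect(p[:,:2].astype(np.float32)); print(cx,cy,w,h,a,np.median(p[:,2]))
    print(np.round(cv2.boxPoints(((cx,cy),(w,h),a)),3).tolist())
m=(s[:,2]>.006)&(s[:,2]<.02)&(br<90); p=s[m]; b=cv2.minAreaRect(p[:,:2].astype(np.float32)); print('plate',b,np.round(cv2.boxPoints(b),3).tolist())
for u,v in((371,167),(416,197),(395,182),(378,153),(425,161),(330,145),(330,210),(308,240)): print(u,v,np.round(W[v,u],3))
x0,x1,y0,y1=345,445,135,215
cv2.imwrite('pics/crop1.png',cv2.resize(im[y0:y1,x0:x1,::-1].astype(np.uint8),None,fx=7,fy=7,interpolation=cv2.INTER_CUBIC))
E
```

```text
lever 410
0.5957843065261841 -0.18349400162696838 0.1573510617017746 0.11515586078166962 64.22270965576172 0.11279555614716708
[[0.5099999904632568, -0.2290000021457672], [0.6129999756813049, -0.27900001406669617], [0.6819999814033508, -0.1379999965429306], [0.578000009059906, -0.08799999952316284]]
dark 593
0.6069607138633728 -0.17900314927101135 0.16335053741931915 0.06852803379297256 77.85072326660156 0.11289049333914093
[[0.5559999942779541, -0.25200000405311584], [0.6230000257492065, -0.26600000262260437], [0.6579999923706055, -0.10599999874830246], [0.5910000205039978, -0.09200000017881393]]
plate ((0.6006468534469604, -0.1843205690383911), (0.17868353426456451, 0.11442843824625015), 77.4104995727539) [[0.5249999761581421, -0.2590000033378601], [0.6370000243186951, -0.2840000092983246], [0.6759999990463257, -0.10999999940395355], [0.5640000104904175, -0.08500000089406967]]
371 167 [ 0.597 -0.112  0.117]
416 197 [ 0.518 -0.227  0.113]
395 182 [ 0.557 -0.174  0.115]
378 153 [ 0.634 -0.131  0.119]
425 161 [ 0.612 -0.254  0.116]
330 145 [ 0.685 -0.007  0.024]
330 210 [ 0.498 -0.006 -0.004]
308 240 [0.411 0.058 0.005]
```

View pics/crop1.png

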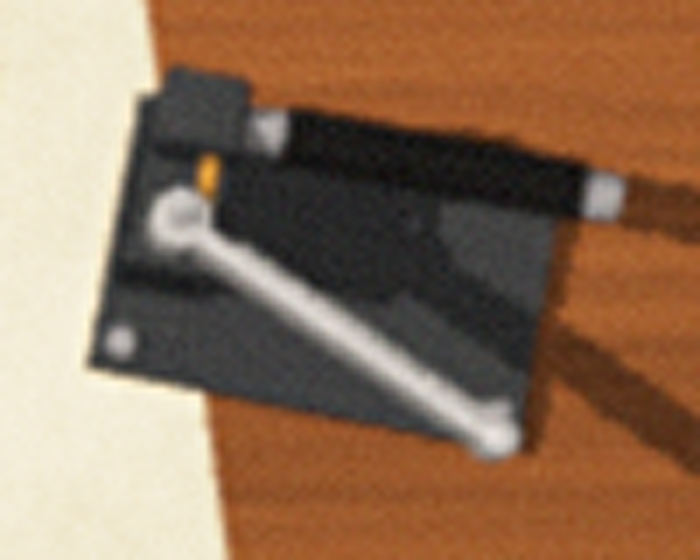

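Plate centre is (0.601,-0.184), yaw -12.6°. The hinge predicted from that, (0.604,-0.113), agrees with the measured (0.600,-0.112) at the right height. The lever yaw is about -35.5° at rest, which puts the pad near (0.528,-0.206). I'll close the fingers and travel over with the finger backs facing along the press direction.

Request:
apply_moves --targets '[{"dp": [0.006, -0.008, 0], "yaw": -1}, {"dp": [0.018, -0.024, 0], "yaw": -4}, {"dp": [0.036, -0.047, 0], "yaw": -9}, {"dp": [0.056, -0.074, 0], "yaw": -14}, {"dp": [0.076, -0.101, 0], "yaw": -19}, {"dp": [0.096, -0.128, 0], "yaw": -24}, {"dp": [0.116, -0.155, 0], "yaw": -29}, {"dp": [0.136, -0.182, 0], "yaw": -34}, {"dp": [0.156, -0.21, 0], "yaw": -39}, {"dp": [0.176, -0.238, 0], "yaw": -44}, {"dp": [0.194, -0.268, 0], "yaw": -49}, {"dp": [0.212, -0.298, 0], "yaw": -54}, {"dp": [0.23, -0.328, 0], "yaw": -59}, {"dp": [0.248, -0.358, 0], "yaw": -64}, {"dp": [0.264, -0.388, 0], "yaw": -69}, {"dp": [0.28, -0.418, 0], "yaw": -74}, {"dp": [0.293, -0.444, 0], "yaw": -79}, {"dp": [0.303, -0.466, 0], "yaw": -82}, {"dp": [0.308, -0.478, 0], "yaw": -84}, {"dp": [0.31, -0.482, 0], "yaw": -85}]' --grip 1 --squeeze 30

```text
time_s: 1.77
tcp_pos: [0.4842, 0.1677, 0.2484]
eef_rot: [180.0, -0.0, -100.2]
contact_force: [0.9, 0.5, 0.7]
gripper_width: 0.0003
gripper_force: 0.0
```

Request:
apply_moves --targets '[{"dp": [0, -0.01, 0], "yaw": -1}, {"dp": [0, -0.03, 0], "yaw": -3}, {"dp": [0, -0.06, 0], "yaw": -5}, {"dp": [0, -0.09, 0], "yaw": -7}, {"dp": [0, -0.12, 0], "yaw": -9}, {"dp": [0, -0.15, 0], "yaw": -11}, {"dp": [0, -0.18, 0], "yaw": -13}, {"dp": [0, -0.21, 0], "yaw": -15}, {"dp": [0, -0.24, 0], "yaw": -17}, {"dp": [0, -0.27, 0], "yaw": -19}, {"dp": [0, -0.3, 0], "yaw": -21}, {"dp": [0.0, -0.325, 0], "yaw": -23}, {"dp": [0.0, -0.34, -0.01], "yaw": -25}, {"dp": [0.0, -0.346, -0.03], "yaw": -25}, {"dp": [0.0, -0.346, -0.06], "yaw": -25}, {"dp": [0.0, -0.346, -0.09], "yaw": -25}, {"dp": [0.0, -0.346, -0.115], "yaw": -25}, {"dp": [0.0, -0.346, -0.132], "yaw": -25}, {"dp": [0.0, -0.346, -0.14], "yaw": -25}, {"dp": [0.0, -0.346, -0.14], "yaw": -25}]'

```text
time_s: 3.43
tcp_pos: [0.4828, -0.1755, 0.1069]
eef_rot: [179.8, -0.1, -124.9]
contact_force: [-0.2, 0.5, 0.1]
gripper_width: 0.0001
gripper_force: 0.0
```

```bash
python3 - <<'E'
from h import *
s=get_state(); print(s['time_s'],s['tcp_pos'],s['eef_rot'],s['contact_force'])
a=cap('scene','s2.png');b=cap('top','t2.png')
A=cv2.resize(a['image'][110:260,160:360],None,fx=4,fy=4,interpolation=cv2.INTER_CUBIC)
cv2.imwrite('pics/crop2.png',A[:,:,::-1])
E
```

```text
3.4333 [ 0.4827887  -0.17551889  0.10692724] [ 1.79830480e+02 -1.09392284e-01 -1.24920698e+02] [-0.19523759  0.47927557  0.12420184]
```

View pics/crop2.png

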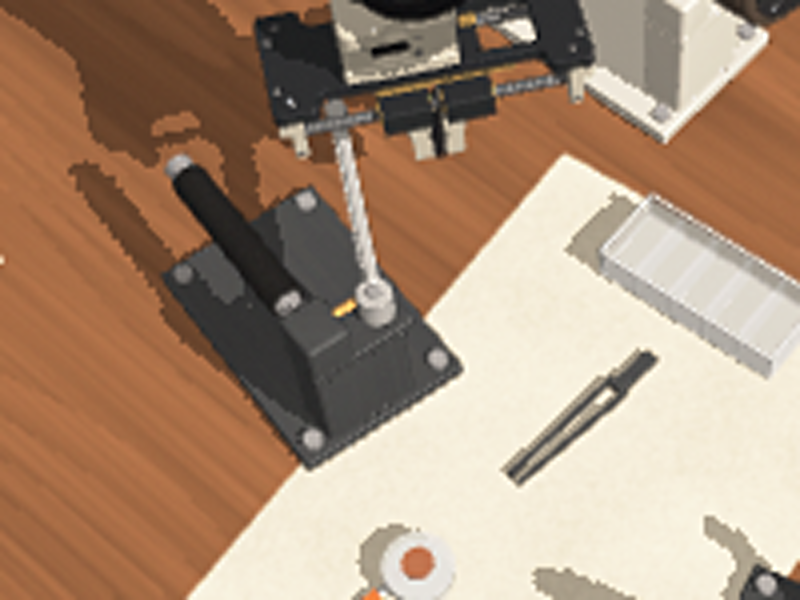

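The crop shows the closed fingers (about (440,130) in the crop) on the lever's outer side near the tip, with the gripper body above everything. I'll creep up to contact.

Request:
apply_moves --targets '[{"dp": [0.004, -0.003, 0], "yaw": 0}, {"dp": [0.008, -0.006, 0], "yaw": 0}, {"dp": [0.012, -0.009, 0], "yaw": 0}, {"dp": [0.016, -0.0115, 0], "yaw": 0}, {"dp": [0.02, -0.014, 0], "yaw": 0}, {"dp": [0.024, -0.017, 0], "yaw": 0}, {"dp": [0.028, -0.0195, 0], "yaw": 0}, {"dp": [0.031, -0.022, 0], "yaw": 1}, {"dp": [0.034, -0.025, 0], "yaw": 2}, {"dp": [0.034, -0.025, 0], "yaw": 2}, {"dp": [0.034, -0.025, 0], "yaw": 2}]'

```text
time_s: 4.45
tcp_pos: [0.518, -0.2008, 0.1084]
eef_rot: [180.0, 0.0, -123.0]
contact_force: [-1.3, 3.3, 1.9]
gripper_width: 0.0008
gripper_force: 1.4
```

```bash
python3 - <<'E'
from h import *
s=get_state(); print(s['time_s'],s['tcp_pos'],s['eef_rot'],s['contact_force'],s['moment'])
a=cap('scene','s3.png');b=cap('top','t3.png')
A=cv2.resize(a['image'][120:220,190:320],None,fx=6,fy=6,interpolation=cv2.INTER_CUBIC)
cv2.imwrite('pics/crop3.png',A[:,:,::-1])
E
```

```text
4.45 [ 0.51797498 -0.20082511  0.10839109] [ 1.79972989e+02  2.08402591e-03 -1.22953816e+02] [-1.28883563  3.28122283  1.92211911] [0.98972383 0.32146569 0.00535233]
```

View pics/crop3.png

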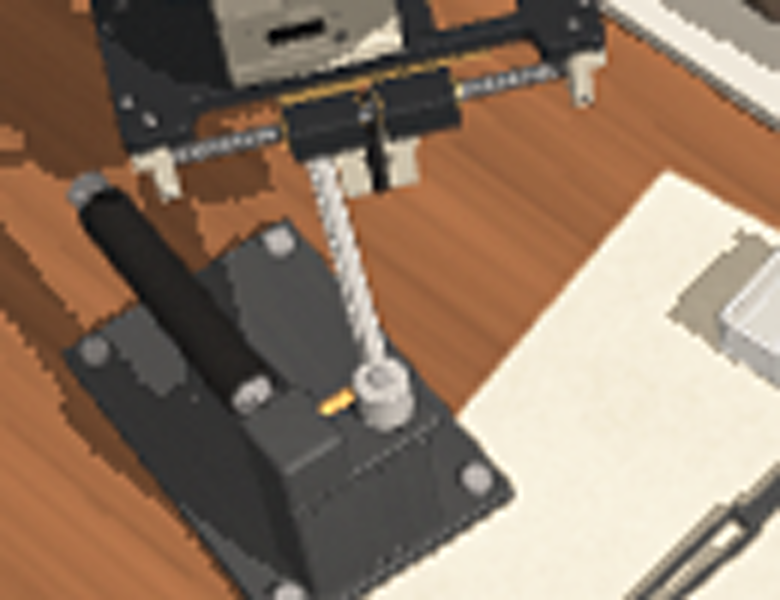

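Contact has been made at about 3.5 N with the finger back against the outer face, below the carriages and clear of the tip. Now I'll follow the arc inward.

Request:
apply_moves --targets '[{"dp": [0.003, -0.0025, 0], "yaw": 2}, {"dp": [0.006, -0.005, 0], "yaw": 4}, {"dp": [0.009, -0.0075, 0], "yaw": 6}, {"dp": [0.0125, -0.01, 0], "yaw": 8}, {"dp": [0.016, -0.0125, 0], "yaw": 10}, {"dp": [0.0195, -0.0145, 0], "yaw": 12}, {"dp": [0.023, -0.0165, 0], "yaw": 14}, {"dp": [0.023, -0.0165, 0], "yaw": 14}, {"dp": [0.023, -0.0165, 0], "yaw": 14}]'

```text
time_s: 5.3
tcp_pos: [0.54, -0.2175, 0.1084]
eef_rot: [179.9, -0.0, -109.0]
contact_force: [-4.1, -1.2, 3.0]
gripper_width: 0.0004
gripper_force: 2.4
```

```bash
python3 - <<'E'
from h import *
s=get_state(); print(s['time_s'],s['tcp_pos'],s['eef_rot'],s['contact_force'],s['moment'],s['gripper_width'])
for n in('scene','top'):
  c=cap(n,n+'4.png'); W=cloud(c); br=c['image'].astype(int).mean(2)
  m=(W[...,2]>.085)&(W[...,2]<.125)&(br>110)&(W[...,0]>.5)&(W[...,0]<.63)&(W[...,1]<-.115)&(W[...,1]>-.27)
  p=W[m]; 
  h=np.array([.602,-.112]); a=np.degrees(np.arctan2(p[:,0]-h[0],-(p[:,1]-h[1]))); d=np.hypot(*(p[:,:2]-h).T)
  q=(d>.03)&(d<.155); print(n,q.sum(),np.percentile(a[q],[10,25,50,75,90]),d[q].max())
E
```

```text
5.3 [ 0.54002674 -0.21748742  0.10836542] [ 1.79909599e+02 -3.29574223e-02 -1.09027735e+02] [-4.11633461 -1.21366879  3.03246041] [-0.06732253  1.54930586 -0.03727303] 0.000446158394308984
scene 202 [-37.08633294 -28.57513935 -22.92426439 -19.30131108 -17.64003943] 0.14377244969663452Traceback (most recent call last):
  File "<stdin>", line 8, in <module>
    return _quantile_unchecked(
        a, q, axis, out, overwrite_input, method, keepdims, weights)
    return _ureduce(a,
                    func=_quantile_ureduce_func,
    ...<5 lines>...
                    overwrite_input=overwrite_input,
                    method=method)
    r = func(a, **kwargs)
    result = _quantile(arr,
                       quantiles=q,
    ...<2 lines>...
                       out=out,
                       weights=wgt)
    slices_having_nans = np.isnan(arr[-1, ...])
                                  ~~~^^^^^^^^^
IndexError: index -1 is out of bounds for axis 0 with size 0
```

Request:
apply_moves --targets '[{"dp": [0.002, -0.001, 0], "yaw": 1}, {"dp": [0.004, -0.0018, 0], "yaw": 2}, {"dp": [0.006, -0.0025, 0], "yaw": 3}, {"dp": [0.006, -0.0025, 0], "yaw": 4}, {"dp": [0.006, -0.0025, 0], "yaw": 4}]'

```text
time_s: 5.82
tcp_pos: [0.5458, -0.2201, 0.1083]
eef_rot: [179.9, -0.0, -105.0]
contact_force: [-6.0, -1.7, 1.2]
gripper_width: 0.0002
gripper_force: 2.5
```

Request:
apply_moves --targets '[{"dp": [0.0015, -0.0004, 0], "yaw": 0}, {"dp": [0.003, -0.0008, 0], "yaw": 0}, {"dp": [0.003, -0.0008, 0], "yaw": 0}, {"dp": [0.003, -0.0008, 0], "yaw": 0}]'

```text
time_s: 6.15
tcp_pos: [0.5486, -0.221, 0.1083]
eef_rot: [179.9, -0.1, -105.0]
contact_force: [-6.1, -2.5, 1.7]
gripper_width: 0.0005
gripper_force: 2.8
```

Request:
apply_moves --targets '[{"dp": [0.001, -0.0003, 0], "yaw": 0}, {"dp": [0.002, -0.0005, 0], "yaw": 0}, {"dp": [0.002, -0.0005, 0], "yaw": 0}]'

```text
time_s: 6.4
tcp_pos: [0.5491, -0.2213, 0.1082]
eef_rot: [179.7, -0.1, -105.0]
contact_force: [-11.2, -0.5, 5.5]
gripper_width: 0.0002
gripper_force: 5.7
```

Request:
apply_moves --targets '[{"dp": [0.001, -0.0003, 0], "yaw": 0}, {"dp": [0.002, -0.0005, 0], "yaw": 0}, {"dp": [0.002, -0.0005, 0], "yaw": 0}]'

```text
time_s: 6.65
tcp_pos: [0.5496, -0.2215, 0.1081]
eef_rot: [179.6, -0.1, -105.1]
contact_force: [-15.8, 2.7, 11.5]
gripper_width: 0.0006
gripper_force: 9.0
```

The stop is found: 2 mm of extra command moved the TCP only 0.5 mm and raised the force from 6 N to 16 N. A quick look, then I'll release.

```bash
python3 - <<'E'
from h import *
a=cap('scene','s5.png')
A=cv2.resize(a['image'][120:220,190:320],None,fx=6,fy=6,interpolation=cv2.INTER_CUBIC)
cv2.imwrite('pics/crop5.png',A[:,:,::-1])
E
```

```text
(no output)
```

View pics/crop5.png

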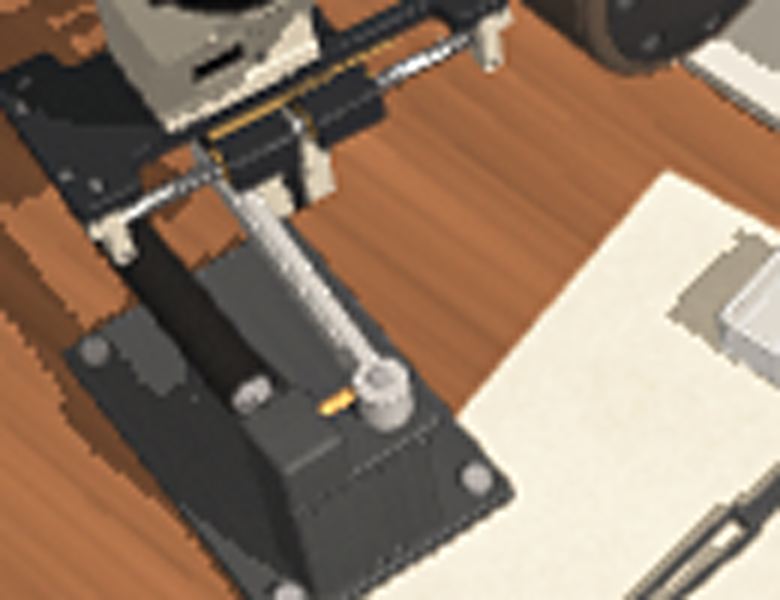

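Request:
apply_moves --targets '[{"dp": [-0.004, 0.001, 0], "yaw": 0}, {"dp": [-0.008, 0.003, 0], "yaw": -2}, {"dp": [-0.013, 0.006, 0], "yaw": -5}, {"dp": [-0.018, 0.009, 0], "yaw": -8}, {"dp": [-0.023, 0.0125, 0], "yaw": -11}, {"dp": [-0.028, 0.016, 0], "yaw": -14}, {"dp": [-0.033, 0.02, 0], "yaw": -17}, {"dp": [-0.04, 0.025, 0], "yaw": -19}, {"dp": [-0.048, 0.031, 0], "yaw": -19}, {"dp": [-0.056, 0.037, 0], "yaw": -19}, {"dp": [-0.063, 0.042, 0], "yaw": -19}, {"dp": [-0.068, 0.045, 0], "yaw": -19}, {"dp": [-0.068, 0.045, 0], "yaw": -19}, {"dp": [-0.068, 0.045, 0], "yaw": -19}, {"dp": [-0.068, 0.045, 0], "yaw": -19}, {"dp": [-0.068, 0.045, 0], "yaw": -19}, {"dp": [-0.068, 0.045, 0], "yaw": -19}, {"dp": [-0.068, 0.045, 0], "yaw": -19}]'

```text
time_s: 8.2
tcp_pos: [0.4862, -0.1768, 0.1084]
eef_rot: [180.0, -0.0, -124.0]
contact_force: [-0.1, -0.7, 0.6]
gripper_width: 0.0005
gripper_force: 0.0
```

```bash
python3 - <<'E'
from h import *
print(get_state()['contact_force'])
a=cap('scene','s6.png')
A=cv2.resize(a['image'][120:220,190:320],None,fx=6,fy=6,interpolation=cv2.INTER_CUBIC)
cv2.imwrite('pics/crop6.png',A[:,:,::-1])
E
```

```text
[-0.07271172 -0.7030017   0.57309947]
```

View pics/crop6.png

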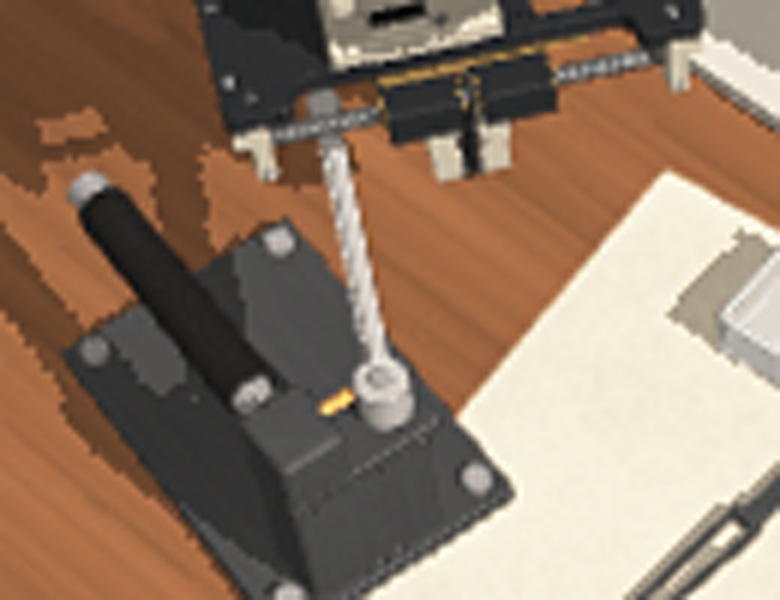

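Pressed, the lever lies nearly parallel to the bar with a clear gap. Released, the fingers are off it at about (470,150) and the lever is back out. Next I'll check how far the body's end post at crop5 (120,240) stands above the bar, and that the lever has returned fully.

```bash
python3 - <<'E'
from h import *
c=np.load('pics/s5.npz'); W=cloud(c); br=c['image'].astype(int).mean(2)
for v in range(154,168):
  print(v,[(u,round(float(W[v,u,0]),3),round(float(W[v,u,1]),3),round(float(W[v,u,2]),3),int(br[v,u])) for u in range(207,214,2)])
h=np.array([.602,-.112])
for f in('s1','s6','s5'):
  c=np.load(f'pics/{f}.npz'); W=cloud(c); br=c['image'].astype(int).mean(2)
  p=W[(W[...,2]>.09)&(W[...,2]<.122)&(br>110)].reshape(-1,3); D=p[:,:2]-h; d=np.hypot(*D.T); a=np.degrees(np.arctan2(D[:,0],-D[:,1]))
  q=(d>.03)&(d<.09)&(a<0)&(a>-50); print(f,q.sum(),np.percentile(a[q],[25,50,75]))
E
```

```text
154 [(207, 0.642, -0.205, 0.193, 38), (209, 0.637, -0.205, 0.187, 57), (211, 0.633, -0.203, 0.186, 107), (213, 0.625, -0.209, 0.17, 254)]
155 [(207, 0.642, -0.206, 0.188, 61), (209, 0.638, -0.205, 0.184, 139), (211, 0.628, -0.213, 0.167, 230), (213, 0.626, -0.209, 0.168, 148)]
156 [(207, 0.642, -0.207, 0.183, 148), (209, 0.638, -0.206, 0.179, 210), (211, 0.632, -0.209, 0.17, 173), (213, 0.627, -0.208, 0.165, 43)]
157 [(207, 0.644, -0.205, 0.183, 205), (209, 0.639, -0.205, 0.178, 199), (211, 0.632, -0.21, 0.165, 51), (213, 0.61, -0.239, 0.115, 30)]
158 [(207, 0.645, -0.206, 0.179, 196), (209, 0.639, -0.207, 0.172, 200), (211, 0.618, -0.237, 0.121, 101), (213, 0.614, -0.234, 0.119, 33)]
159 [(207, 0.642, -0.212, 0.167, 149), (209, 0.642, -0.203, 0.174, 202), (211, 0.637, -0.204, 0.168, 126), (213, 0.616, -0.231, 0.12, 35)]
160 [(207, 0.642, -0.213, 0.161, 105), (209, 0.641, -0.206, 0.166, 201), (211, 0.638, -0.203, 0.167, 200), (213, 0.617, -0.231, 0.117, 34)]
161 [(207, 0.626, -0.245, 0.108, 65), (209, 0.643, -0.205, 0.165, 198), (211, 0.638, -0.204, 0.161, 195), (213, 0.619, -0.229, 
[... 276 characters left out ...]
 0.117, 31)]
164 [(207, 0.595, -0.309, -0.001, 109), (209, 0.628, -0.236, 0.107, 31), (211, 0.627, -0.229, 0.112, 22), (213, 0.626, -0.222, 0.117, 35)]
165 [(207, 0.596, -0.308, -0.002, 111), (209, 0.593, -0.303, -0.001, 55), (211, 0.629, -0.227, 0.112, 23), (213, 0.627, -0.222, 0.115, 32)]
166 [(207, 0.6, -0.303, 0.001, 109), (209, 0.596, -0.3, -0.0, 111), (211, 0.63, -0.226, 0.11, 21), (213, 0.629, -0.218, 0.117, 30)]
167 [(207, 0.602, -0.3, 0.002, 111), (209, 0.597, -0.299, -0.003, 110), (211, 0.632, -0.225, 0.109, 36), (213, 0.63, -0.22, 0.111, 29)]
s1 82 [-40.12520938 -37.89165578 -35.4909621 ]
s6 83 [-40.09831498 -37.85849361 -35.41808614]
s5 96 [-18.30543031 -15.35630807 -13.07424831]
```

The post clears the bar by about 35 mm, and the lever is fully back (-37.9° before and after; it moved to -15.4° at the stop). Second press, ending about 2 mm short of the previous command for a lighter hold.

Request:
apply_moves --targets '[{"dp": [0.005, -0.003, 0], "yaw": 0}, {"dp": [0.012, -0.008, 0], "yaw": 0}, {"dp": [0.02, -0.014, 0], "yaw": 0}, {"dp": [0.028, -0.02, 0], "yaw": 0}, {"dp": [0.035, -0.025, 0], "yaw": 2}, {"dp": [0.039, -0.028, 0], "yaw": 4}, {"dp": [0.043, -0.0315, 0], "yaw": 7}, {"dp": [0.047, -0.0345, 0], "yaw": 10}, {"dp": [0.051, -0.037, 0], "yaw": 12}, {"dp": [0.055, -0.0395, 0], "yaw": 14}, {"dp": [0.058, -0.0415, 0], "yaw": 16}, {"dp": [0.061, -0.043, 0], "yaw": 18}, {"dp": [0.063, -0.0437, 0], "yaw": 19}, {"dp": [0.0645, -0.0442, 0], "yaw": 19}, {"dp": [0.0655, -0.0444, 0], "yaw": 19}, {"dp": [0.066, -0.0445, 0], "yaw": 19}, {"dp": [0.066, -0.0445, 0], "yaw": 19}, {"dp": [0.066, -0.0445, 0], "yaw": 19}, {"dp": [0.066, -0.0445, 0], "yaw": 19}, {"dp": [0.066, -0.0445, 0], "yaw": 19}]'

```text
time_s: 9.92
tcp_pos: [0.5493, -0.2214, 0.1082]
eef_rot: [179.7, -0.0, -105.0]
contact_force: [-12.3, 2.9, 10.3]
gripper_width: 0.0003
gripper_force: 6.9
```

Request:
apply_moves --targets '[{"dp": [0, 0, 0], "yaw": 0}, {"dp": [0, 0, 0], "yaw": 0}, {"dp": [0, 0, 0], "yaw": 0}, {"dp": [0, 0, 0], "yaw": 0}]'

```text
time_s: 10.25
tcp_pos: [0.5493, -0.2214, 0.1082]
eef_rot: [179.7, -0.0, -105.0]
contact_force: [-12.7, 3.4, 10.3]
gripper_width: 0.0004
gripper_force: 6.9
```

```bash
python3 - <<'E'
from h import *
h=np.array([.602,-.112]); cap('scene','s7.png')
for f in('s5','s7'):
  c=np.load(f'pics/{f}.npz'); W=cloud(c); br=c['image'].astype(int).mean(2)
  p=W[(W[...,2]>.09)&(W[...,2]<.122)&(br>110)].reshape(-1,3); D=p[:,:2]-h; d=np.hypot(*D.T); a=np.degrees(np.arctan2(D[:,0],-D[:,1]))
  q=(d>.03)&(d<.09)&(a<0)&(a>-50); print(f,q.sum(),np.percentile(a[q],[25,50,75]))
print(get_state()['tcp_pos'],get_state()['contact_force'])
E
```

```text
s5 96 [-18.30543031 -15.35630807 -13.07424831]
s7 98 [-18.21683922 -15.80822936 -13.24698453]
[ 0.54930757 -0.22135916  0.10816544] [-11.44928992   3.29836333   8.58304242]
```

At the stop at about 13 N. I'll ease off slightly for a lighter hold.

Request:
apply_moves --targets '[{"dp": [-0.0006, 0.0001, 0], "yaw": 0}, {"dp": [-0.0006, 0.0001, 0], "yaw": 0}, {"dp": [-0.0006, 0.0001, 0], "yaw": 0}, {"dp": [-0.0006, 0.0001, 0], "yaw": 0}]'

```text
time_s: 10.63
tcp_pos: [0.5492, -0.2213, 0.1082]
eef_rot: [179.7, -0.0, -105.0]
contact_force: [-10.1, 2.0, 8.1]
gripper_width: 0.0003
gripper_force: 5.9
```

```bash
python3 -c "
from plant import r
print(r.close_job())"
```

```text
the job is handed in; nothing more can be done
None
```

I pressed the long lever to its stop, let it swing fully back out, then pressed it to the stop again. The job is handed in with a steady push of about 10 N (about 16 N at most earlier), and the bar, the short lever and the loose things were left alone.

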